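# Tip, weigh and park two sealed instrument containers

## Task

Two sealed, look-alike instrument containers are back on the cart; one or both are still packed and heavy, the other may be empty and light. Tell which by raising the handle end only slightly, the far end staying down, to feel the weight; then, without ever lifting a container off, park each in the dock with its handle facing out, a packed one in a lane with a green flag and an empty one in the lane with the amber flag. Push them gently until they are fully home against the back stop, leave them standing flat, and do not disturb the things around.

Things in the scene. Friction and masses are not known exactly. Their poses are not given: they have to be found in the camera images.
- container_1: closed, sealed aluminium instrument container with grey lid, 110 x 58 x 46 mm (x, y, z); origin: centre of its underside, x along its length towards the plain far end, z up; bail handle at the -x end. Four smooth feet (friction about 0.3), 2.5 mm high, at x = +-0.047. Looks the same packed or empty: packed 0.60 to 0.85 kg, empty 0.20 to 0.30 kg, mass centred
- container_1_bar (a point): middle of the bail handle's bar of container_1: a fixed round steel bar, 10 mm thick, parallel to container_1's y, straight over 30 mm; at x = -0.093, 31 mm above the underside, 33 mm clear of the end face. In a light grip (8 N) it pivots; raised 10 mm, the hand carries about 0.34 of the weight: 2 to 3 N packed, about 1 N empty. Rubbing in the pads adds up to 0.6 N after rising, takes it after lowering, more in a hard grip
- container_1_toe (a point): middle of the lower edge of the far end of container_1: x = +0.055, 2.5 mm above its underside; the far feet are the pivot when it is tipped. Compare the force with the reading in free air: closing the fingers on the bar can by itself press with some 2 N
- container_2: closed, sealed aluminium instrument container with grey lid, 110 x 58 x 46 mm (x, y, z); origin: centre of its underside, x along its length towards the plain far end, z up; bail handle at the -x end. Four smooth feet (friction about 0.3), 2.5 mm high, at x = +-0.047. Looks the same packed or empty: packed 0.60 to 0.85 kg, empty 0.20 to 0.30 kg, mass centred
- container_2_bar (a point): middle of the bail handle's bar of container_2: a fixed round steel bar, 10 mm thick, parallel to container_2's y, straight over 30 mm; at x = -0.093, 31 mm above the underside, 33 mm clear of the end face. In a light grip (8 N) it pivots; raised 10 mm, the hand carries about 0.34 of the weight: 2 to 3 N packed, about 1 N empty. Rubbing in the pads adds up to 0.6 N after rising, takes it after lowering, more in a hard grip
- container_2_toe (a point): middle of the lower edge of the far end of container_2: x = +0.055, 2.5 mm above its underside; the far feet are the pivot when it is tipped. Compare the force with the reading in free air: closing the fingers on the bar can by itself press with some 2 N
- dock: fixed grey dock with three lanes side by side, open to its -x; origin: its centre on the worktop, x along the lanes to the back stop, z up. Lane middles y = -0.072, 0, 0.072; lanes 63 mm wide between grey ribs 22 mm high, tapering to points from x = -0.030 to -0.070. No floor: containers stand on the worktop. Stop face x = 0.058, 29 mm high
- flag_green_1: green flag plate, 46 mm wide, 38 mm tall, fixed on the dock's back stop behind the lane it marks; the flags stand in any order. Origin: centre of its underside, at dock x = 0.061, z = 0.029, y = the lane's middle; axes as the dock's. Fully home, a container's origin is 58 mm before it (-x), its bar 151 mm
- flag_green_2: green flag plate, 46 mm wide, 38 mm tall, fixed on the dock's back stop behind the lane it marks; the flags stand in any order. Origin: centre of its underside, at dock x = 0.061, z = 0.029, y = the lane's middle; axes as the dock's. Fully home, a container's origin is 58 mm before it (-x), its bar 151 mm
- flag_amber: orange (amber) flag plate, 46 mm wide, 38 mm tall, fixed on the dock's back stop behind the lane it marks; the flags stand in any order. Origin: centre of its underside, at dock x = 0.061, z = 0.029, y = the lane's middle; axes as the dock's. Fully home, a container's origin is 58 mm before it (-x), its bar 151 mm
- vial_1: small brown vial with white cap, 23 mm wide, 36 mm tall; origin: centre of its underside; a bystander, loose
- vial_2: clear vial with blue cap, 27 mm wide, 48 mm tall; origin: centre of its underside; a bystander, loose
- tourniquet: blue rolled tourniquet, 36 mm wide, 25 mm tall; origin: centre of its underside; a bystander, loose
- pulse_oximeter: finger pulse oximeter, blue over white, 34 x 60 x 34 mm; origin: centre of its underside; a bystander, loose
- gel_bottle: tall gel bottle with a nozzle, 49 mm wide, 172 mm tall; origin: centre of its underside; a bystander, loose
- cart_top: the fixed blue moulded worktop with a raised rim, 557 x 1240 mm, its surface at z = 0; origin 39 mm below the surface at its middle

How it is judged:
By the outcome, as a careful person would: the job done as asked, in the order asked, and still so for the second after the job is handed in, with the robot touching nothing.
It also fails if it takes over 72 s, if anything falls off the work surface, if the arm or the gripper's body presses on something with over 40 N, if the wrist force passes 120 N, or if a joint passes its speed limit or range.

## Robot

A 6-joint arm with a two-finger parallel gripper is mounted at the origin on a cart in front of the work surface, level with it; the furniture and walls round the work are solid. World frame = base frame: x ahead of the robot, y to its left, z up, the work surface at z = 0. Lengths are in m, angles in rad, forces in N, time in s.
With the tool pointing down it reaches from about 0.25 to 0.85 m from the base axis. Payload 12.5 kg.
Tool frame: the origin (TCP) lies at the very end of the fingers, on their centre line; the grasp point (between the pads) lies 19 mm behind it (r.grasp_offset is the distance from the TCP to the grasp point, in m); z points along the fingers, y is the direction in which the jaws open and shut (so a half turn about z gives the same grasp; the last joint's range is limited). The gripper opens to 93 mm and grips with 3 to 60 N. Pads are 15 mm wide; open, the fingers measure 128 mm over their backs; the gripper's body (75 mm by 188 mm) begins 65 mm behind the grasp point.
Start: joints at [1.156, 0.351, 1.652, -0, 1.139, -0.085], TCP at [0.178, 0.52, 0.219] pointing down, gripper open.
Joint ranges: [-2.75, 2.75], [-0.79, 2.1], [0.01, 2.65], [-1.57, 4.71], [0.07, 3.14], [-2.87, 2.87]. Speed limits (rad/s): [2.22, 2.22, 2.79, 3.14, 3.14, 3.14].

## Interface

Orientations are given as a unit quaternion [x, y, z, w].
In Python, from plant import readout, eyes, r gives the robot as it stands.
- The arm moves only by the shell command python3 -m inch 'ROWS' [FORCE]. ROWS is JSON, a list that holds one entry, the list of rows, each a list of 5 numbers: the closure, from 0 (fully open) to 1 (shut), then the shift along the tool's x, y, z in m, then the turn about the tool's z in rad. In form: [[[hand, dx, dy, dz, turn], ...]]. A call has exactly 5 rows; each row is the pose to reach, as a shift and turn from the pose measured when the call began, along the tool's axes at that moment; what a row does not reach only later rows make up. A row lasts 1/8 s, in which the tool goes at most 62.5 mm and 10.7 degrees, less where a joint would pass 70% of its speed; a pose out of reach is approached as far as the arm can. A call with a gripper value outside its range is refused whole. The fingers move at their own pace and stop on an object; FORCE is the grip in N (left out, the last holds). Time passes only in rows, so rows that repeat a pose let the fingers close, or fill a call up. It gives the time, the measured TCP pose, the force and the opening at its end, in the units of the state.
- readout.observe(): the state, without advancing time (a new reading comes with each control period).
- eyes.get_image(name): name is "scene" or "top" or "wrist"; returns the picture (420x560x3 uint8, red, green, blue); there is no depth.
- eyes.calibration(name): a dict with "fx", "fy", "cx", "cy" (pixels), "T" (4x4, takes a point from camera to world coordinates); the wrist camera has in their place "tool_from_camera" (4x4, takes a point from camera to tool coordinates, whose origin is the TCP and whose axes are the flange's). Camera axes: x right, y down, z forward; pixel columns grow to the right and rows downward; lengths in m; the calibration is good to about 2 mm. A picture is of the moment at which its call begins: read the wrist's pose just before it. calibration takes no time and is no camera call.
- r.sign_off(): hands the job in, once; it reports no verdict.
Trained networks look in the newest picture that a camera, given by its name, has taken for a name from the list of things; names that differ only in an ending like _2 or _b are one class to them, and where a whole thing is asked for, a point or a joint stands for the part that bears it (a point fixed in the world has none). Each returns a list of dicts, best first, with "score" (0 to 1); they miss things now and then, are a little off and sometimes report something else, mostly with a low value. They report only what shows in the picture. A call takes as long as a camera call.
- eyes.boxes_of(camera, query): "centre" ([x, y, z] in m, in world coordinates, good to about 4 mm: the middle of the surface that is visible of it).
- eyes.silhouettes(camera, query): "mask" (420x560 bool, what is visible of it).
The state is a dict: "time_s": time; "joint_pos": joint angles; "dq": joint speeds; "tau": joint torques, N m; "eef_pos": TCP position; "ee_rot": TCP orientation; "contact_force": force on the tool from outside, world axes, zero at the start; "moment": the same for the moment, N m; "opening": finger opening in m.
Only numpy, scipy, OpenCV 4.12 (cv2) and the standard library are available. Lean on these libraries where they do the work, as an engineer would, in place of code of your own. Each camera call takes 0.05 s, during which the arm holds its last target.

## Working session

There is one attempt and no reset: what is moved stays moved. The work goes in short steps, Python scripts to look and compute and a shell command to move; the robot and the scene stay as the last step left them, time stands still between calls to the robot, and variables do not carry over. Pictures are saved under pics/ and viewed, and the job is handed in when it is done.

```bash
ls; mkdir -p pics; python3 - <<'E'
from plant import readout, eyes, r
import cv2
print(readout.observe()); print(r.grasp_offset)
for n in ["scene","top"]:
    im=eyes.get_image(n); cv2.imwrite(f"pics/{n}0.png",im[:,:,::-1])
    c=eyes.calibration(n); print(n,c)
for q in ["container_1","container_1_bar","flag_green_1","flag_amber","dock","vial_1","vial_2","tourniquet","pulse_oximeter","gel_bottle"]:
    for d in eyes.boxes_of("top",q): print(q,d)
E
```

```text
pics
{'time_s': 0.0, 'joint_pos': array([ 1.15640614e+00,  3.51232188e-01,  1.65242357e+00,  7.55450136e-06,
        1.13908442e+00, -8.45977080e-02]), 'dq': array([-0.00025876, -0.00120168, -0.00105434, -0.00065169, -0.0001724 ,
        0.00018845]), 'tau': array([ 5.74676733e-05, -4.97332907e+01, -2.85245669e+01,  6.98719639e-02,
        2.59221689e-02, -1.08244285e-04]), 'eef_pos': array([0.17795088, 0.52005674, 0.21810384]), 'ee_rot': array([ 1.64151511e-01,  9.86434971e-01, -5.55149978e-04, -1.44993219e-04]), 'contact_force': array([0.5943952 , 0.38781823, 0.5693679 ]), 'moment': array([ 0.01819052, -0.04297207,  0.03831113]), 'opening': 0.09240906168899568}
0.0188
scene {'fx': 485.6892415828343, 'fy': 485.6892415828343, 'cx': 277.3537208743484, 'cy': 212.6372838173733, 'T': array([[ 0.81219214, -0.25453766,  0.52493286,  0.01764389],
       [-0.58308178, -0.38342488,  0.71624088, -0.92302623],
       [ 0.01896204, -0.887804  , -0.45983094,  0.5674688 ],
       [ 0.        ,  0.        ,  0.        ,  1.        ]])}
top {'fx': 497.1455576427121, 'fy': 497.1455576427121, 'cx': 27
[... 470 characters left out ...]
 'score': 0.91}
container_1_bar {'centre': [0.7661, -0.1549, 0.0542], 'score': 0.54}
flag_green_1 {'centre': [0.7628, -0.1545, 0.0526], 'score': 0.6}
flag_green_1 {'centre': [0.7601, -0.2258, 0.0518], 'score': 0.53}
flag_amber {'centre': [0.7615, -0.0851, 0.0535], 'score': 0.46}
dock {'centre': [0.7255, -0.184, 0.0255], 'score': 0.69}
dock {'centre': [0.6837, 0.0639, 0.0338], 'score': 0.69}
vial_1 {'centre': [0.6095, 0.1851, 0.0289], 'score': 0.66}
vial_2 {'centre': [0.6095, 0.1851, 0.0289], 'score': 0.66}
tourniquet {'centre': [0.7071, 0.1334, 0.0232], 'score': 0.63}
tourniquet {'centre': [0.525, -0.3743, 0.0522], 'score': 0.34}
gel_bottle {'centre': [0.7552, 0.0385, 0.1159], 'score': 0.94}
```

View pics/scene0.png

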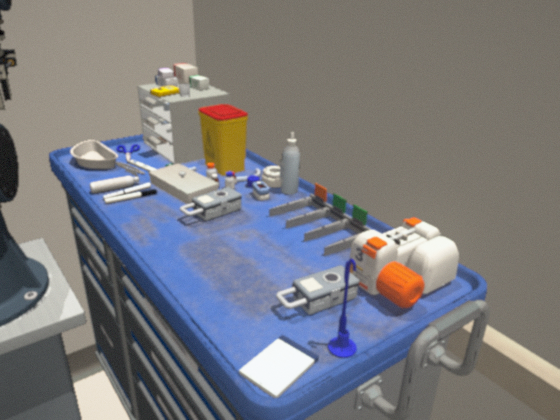

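View pics/top0.png

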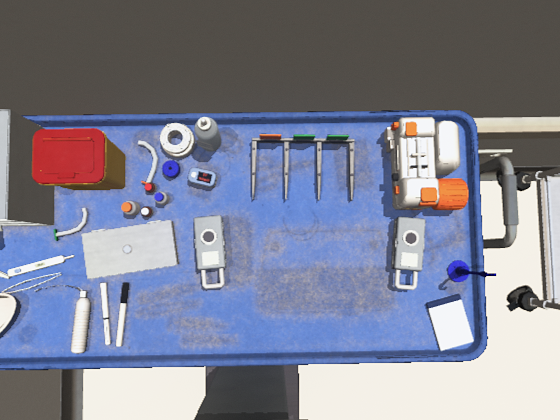

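```bash
cat > h.py <<'E'
import numpy as np, cv2
from plant import readout, eyes, r
def pr(cam,P):
    c=eyes.calibration(cam); T=np.linalg.inv(c["T"]); P=np.atleast_2d(P)
    q=P@T[:3,:3].T+T[:3,3]; return np.c_[c["fx"]*q[:,0]/q[:,2]+c["cx"],c["fy"]*q[:,1]/q[:,2]+c["cy"]]
def bp(cam,uv,z):
    c=eyes.calibration(cam);T=c["T"];uv=np.atleast_2d(uv).astype(float)
    d=np.c_[(uv[:,0]-c["cx"])/c["fx"],(uv[:,1]-c["cy"])/c["fy"],np.ones(len(uv))]@T[:3,:3].T
    o=T[:3,3]; return o+d*((z-o[2])/d[:,2])[:,None]
E
python3 - <<'E'
from h import *
im=eyes.get_image("top")
cv2.imwrite("pics/a.png",cv2.resize(im[110:300,180:440,::-1],None,fx=3,fy=3,interpolation=cv2.INTER_CUBIC)[:600,:800])
for q in ["container_1","flag_green_1","flag_amber"]:
    for d in eyes.silhouettes("top",q):
        m=d["mask"].astype(np.uint8); ys,xs=np.nonzero(m); print(q,d["score"],m.sum(),xs.min(),xs.max(),ys.min(),ys.max())
        rc=cv2.minAreaRect(np.c_[xs,ys].astype(np.float32)); print(rc)
        if "cont" in q:
            print(bp("top",cv2.boxPoints(rc),0.046).round(4).tolist())
        else: print(bp("top",[[xs.mean(),ys.mean()],[xs.min()-.5,ys.min()-.5],[xs.max()+.5,ys.max()+.5]],0.067).round(4).tolist())
E
```

```text
container_1 0.94 1641 194 225 215 286
((209.8346710205078, 250.96237182617188), (71.24989318847656, 28.89385223388672), 85.71085357666016)
[[0.5959, 0.0809, 0.046], [0.5995, 0.0197, 0.046], [0.4493, 0.0097, 0.046], [0.4459, 0.0702, 0.046]]
container_1 0.58 1849 391 424 216 289
((406.8916320800781, 252.62611389160156), (31.396968841552734, 72.17311096191406), 3.814074993133545)
[[0.4388, -0.3319, 0.046], [0.5911, -0.3475, 0.046], [0.5856, -0.4145, 0.046], [0.4333, -0.3981, 0.046]]
flag_green_1 0.62 135 326 348 135 141
((337.0, 138.0), (22.0, 6.0), 0.0)
[[0.7569, -0.2262, 0.067], [0.7641, -0.2036, 0.067], [0.7484, -0.252, 0.067]]
flag_amber 0.64 1774 193 225 216 288
((210.098388671875, 251.5819854736328), (72.15699005126953, 29.967330932617188), 84.80557250976562)
[[0.53, 0.043, 0.067], [0.5965, 0.0782, 0.067], [0.4444, 0.0107, 0.067]]
```

View pics/a.png

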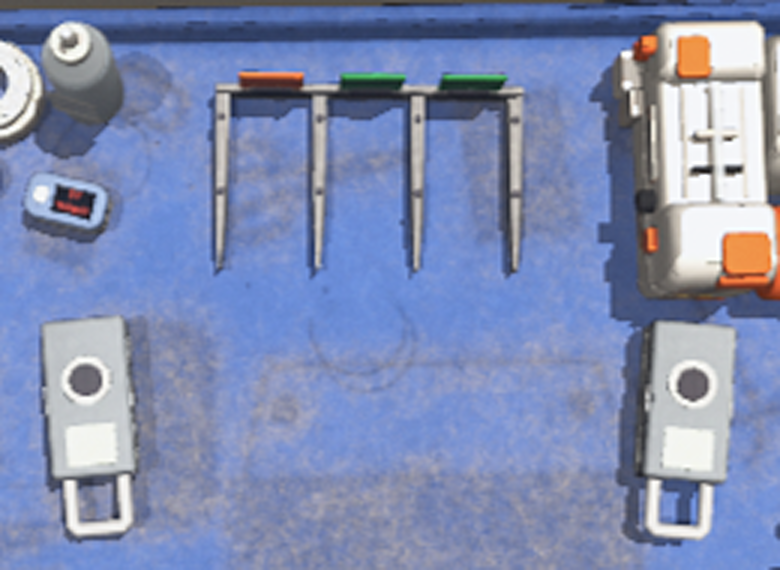

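```bash
python3 - <<'E'
from h import *
f=lambda L,z: bp("top",[[180+(u-1)/3,110+(v-1)/3] for u,v in L],z)
def pose(L):
    p=f(L,.046); print(p[:,:2].round(4).tolist())
    far=(p[0]+p[1])/2; near=(p[2]+p[3])/2; d=far-near; a=np.arctan2(d[1],d[0]); c=(far+near)/2
    e=(p[0]-p[1])+(p[3]-p[2]); a2=np.arctan2(-e[0],e[1])
    print("len",np.hypot(*d[:2]),"wid",np.hypot(*e[:2])/2,"c",c.round(4),"yaw",a,a2,"bar",(c[:2]-.093*np.array([np.cos(a),np.sin(a)])).round(4))
pose([(42,323),(124,317),(133,475),(54,482)])
pose([(652,321),(735,324),(724,482),(642,478)])
print("tips",f([(219,271),(317,271),(415,271),(513,272)],.011).round(4).tolist())
print("back",f([(222,95),(319,95),(419,95),(516,95)],.025).round(4).tolist())
print("flags",f([(271,75),(372,76),(473,76)],.067).round(4).tolist())
print("bars",f([(99,532),(679,534)],.036).round(4).tolist())
E
```

```text
[[0.5941, 0.079], [0.5975, 0.0209], [0.4859, 0.0155], [0.4819, 0.071]]
len 0.11207949666024895 wid 0.05690473279893869 c [0.5398 0.0466 0.046 ] yaw 0.06023661257464241 0.06415524193117472 bar [0.447 0.041]
[[0.5887, -0.3546], [0.5856, -0.4138], [0.4739, -0.4015], [0.4777, -0.3435]]
len 0.11197195512018036 wid 0.058710799601099616 c [ 0.5314 -0.3784  0.046 ] yaw -0.10456309564350263 -0.05862159855074299 bar [ 0.439  -0.3687]
tips [[0.6329, -0.0456, 0.011], [0.6318, -0.1177, 0.011], [0.6307, -0.1899, 0.011], [0.6288, -0.2621, 0.011]]
back [[0.761, -0.05, 0.025], [0.76, -0.1211, 0.025], [0.759, -0.1945, 0.025], [0.758, -0.2658, 0.025]]
flags [[0.7654, -0.086, 0.067], [0.7637, -0.1573, 0.067], [0.7627, -0.2287, 0.067]]
bars [[0.4459, 0.0408, 0.036], [0.4373, -0.371, 0.036]]
```

```bash
cat >> h.py <<'E'
from scipy.spatial.transform import Rotation as R
def go(x,y,z,yaw):
    s=readout.observe(); M=R.from_quat(s["ee_rot"]).as_matrix()
    d=M.T@(np.array([x,y,z])-s["eef_pos"]); a=np.arctan2(M[1,1],M[0,1])
    t=(a-yaw+np.pi)%(2*np.pi)-np.pi
    print("t%.2f pos %s yaw %.4f tilt %.4f F %s op %.4f q6 %.2f"%(s["time_s"],s["eef_pos"].round(4),a,np.arccos(-M[2,2]),s["contact_force"].round(2),s["opening"],s["joint_pos"][5]))
    print("delta",d.round(4),"turn %.4f"%t)
E
python3 -c "
from h import *
go(0.42,0.041,0.20,0.062)"
```

```text
t0.80 pos [0.1781 0.5204 0.2186] yaw 1.2410 tilt 0.0000 F [-0.06  0.47 -0.93] op 0.0932 q6 -0.08
delta [-0.3841 -0.3752  0.0186] turn 1.1790
```

```bash
python3 -m inch '[[[0.3,-0.042,-0.041,0.002,0.18],[0.6,-0.085,-0.083,0.004,0.36],[0.68,-0.128,-0.125,0.006,0.54],[0.68,-0.171,-0.167,0.008,0.72],[0.68,-0.213,-0.208,0.01,0.9]]]' 20; python3 -c "
from h import *
go(0.42,0.041,0.20,0.062)"
```

```text
time_s: 1.42
eef_pos: [0.3128, 0.2529, 0.2088]
ee_rot: [0.579, 0.815, 0.0, 0.0]
contact_force: [0.7, 1.2, 1.8]
opening: 0.0477
t1.43 pos [0.3128 0.2529 0.2088] yaw 0.3353 tilt 0.0008 F [0.68 1.25 1.78] op 0.0477 q6 0.23
delta [-0.2354  0.0315  0.0088] turn 0.2733
```

```bash
python3 -m inch '[[[0.68,-0.055,0.008,0.002,0.12],[0.68,-0.11,0.015,0.004,0.273],[0.68,-0.165,0.022,0.006,0.273],[0.68,-0.22,0.03,0.008,0.273],[0.68,-0.235,0.0315,0.009,0.273]]]' ; python3 - <<'E'
from h import *
go(0.447,0.041,0.20,0.062)
im=eyes.get_image("wrist"); cv2.imwrite("pics/w1.png",im[:,:,::-1]); print(eyes.calibration("wrist"))
print(eyes.boxes_of("wrist","container_1_bar"),eyes.boxes_of("wrist","container_1"))
E
```

```text
time_s: 2.05
eef_pos: [0.4209, 0.0391, 0.1998]
ee_rot: [0.686, 0.728, 0.0, 0.0]
contact_force: [1.0, 0.4, 0.1]
opening: 0.0298
t2.05 pos [0.4209 0.0391 0.1998] yaw 0.0593 tilt 0.0011 F [0.99 0.35 0.15] op 0.0298 q6 -0.08
delta [ 0.0003  0.0262 -0.0002] turn -0.0027
{'fx': 304.07825859185226, 'fy': 304.07825859185226, 'cx': 283.04850811178306, 'cy': 210.03767296357833, 'tool_from_camera': array([[ 7.10569438e-04, -9.55519909e-01, -2.94925752e-01,
         8.26488032e-02],
       [ 9.99999720e-01,  6.10152127e-04,  4.32504566e-04,
        -7.11043466e-05],
       [-2.33317148e-04, -2.94925977e-01,  9.55520075e-01,
        -1.65406414e-01],
       [ 0.00000000e+00,  0.00000000e+00,  0.00000000e+00,
         1.00000000e+00]])}
[{'centre': [0.5296, 0.0507, 0.0474], 'score': 0.89}] [{'centre': [0.5306, 0.0502, 0.046], 'score': 0.89}]
```

View pics/w1.png

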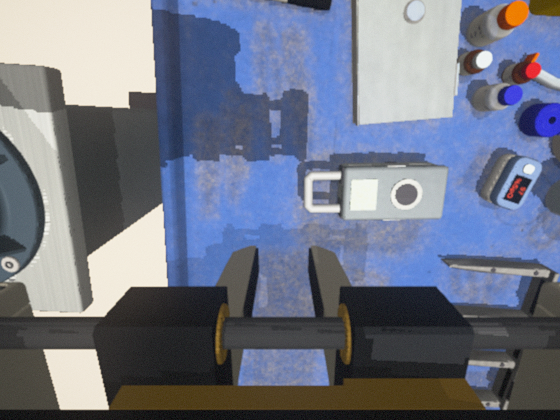

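```bash
cat >> h.py <<'E'
def bw(uv,z):
    s=readout.observe(); c=eyes.calibration("wrist"); W=np.eye(4); W[:3,:3]=R.from_quat(s["ee_rot"]).as_matrix(); W[:3,3]=s["eef_pos"]
    T=W@c["tool_from_camera"]; uv=np.atleast_2d(uv).astype(float)
    d=np.c_[(uv[:,0]-c["cx"])/c["fx"],(uv[:,1]-c["cy"])/c["fy"],np.ones(len(uv))]@T[:3,:3].T
    o=T[:3,3]; return o+d*((z-o[2])/d[:,2])[:,None]
E
python3 - <<'E'
from h import *
im=cv2.imread("pics/w1.png"); cv2.imwrite("pics/w1z.png",cv2.resize(im[150:235,290:460],None,fx=4.6,fy=4.6,interpolation=cv2.INTER_CUBIC))
E
```

```text
(no output)
```

View pics/w1z.png

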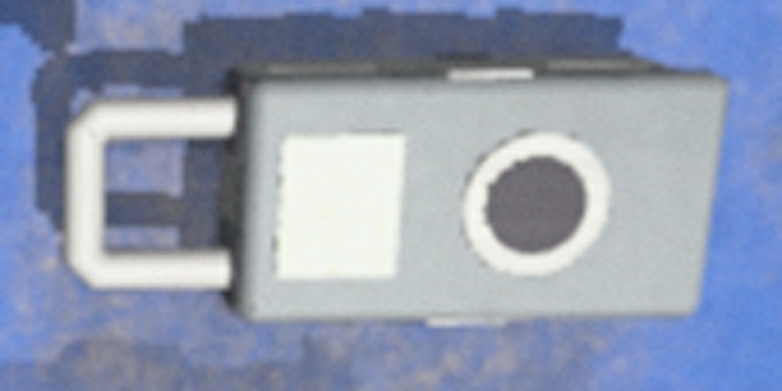

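```bash
python3 - <<'E'
from h import *
z=lambda u,v:(290+u/4.6-.4,150+v/4.6-.4)
print("bar",bw([z(86,193)],.031).round(4))
p=bw([z(727,78),z(697,315),z(243,320),z(247,75)],.046);print(p.round(4).tolist())
c=p.mean(0);d=p[0]+p[1]-p[2]-p[3];a=np.arctan2(d[1],d[0]);print(c,np.hypot(*d[:2])/2,a,c[:2]-.093*np.array([np.cos(a),np.sin(a)]))
E
```

```text
bar [[0.4481 0.0448 0.031 ]]
[[0.5907, 0.0844, 0.046], [0.5961, 0.0274, 0.046], [0.4871, 0.0194, 0.046], [0.481, 0.0782, 0.046]]
[0.53871354 0.05234074 0.046     ] 0.10955680130577897 0.06456935648931104 [0.44590734 0.04633996]
```

```bash
python3 -m inch '[[[0.68,-0.003,0.013,0.05,0],[0.68,-0.005,0.026,0.1,0],[0.68,-0.005,0.026,0.13,0],[0.68,-0.005,0.026,0.13,0],[0.68,-0.005,0.026,0.13,0]]]' ; python3 - <<'E'
from h import *
go(0.4465,0.044,0.012,0.062)
im=eyes.get_image("wrist"); cv2.imwrite("pics/w2.png",im[:,:,::-1])
for i in range(3): eyes.get_image("wrist"); print(readout.observe()["contact_force"])
E
```

```text
time_s: 2.82
eef_pos: [0.4463, 0.0391, 0.0709]
ee_rot: [0.685, 0.729, 0.001, 0.0]
contact_force: [0.1, 0.6, 0.3]
opening: 0.0299
t2.83 pos [0.4463 0.0391 0.0709] yaw 0.0625 tilt 0.0018 F [0.09 0.62 0.34] op 0.0299 q6 -0.08
delta [0.0049 0.0004 0.0589] turn 0.0005
[-0.20362654 -0.05159312  0.27492599]
[-0.05115491  0.25357612  0.02263806]
[-0.07733878 -0.20023216  1.06131756]
```

View pics/w2.png

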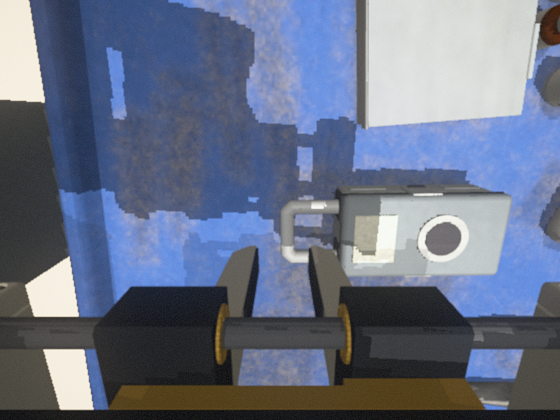

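```bash
python3 - <<'E'
from h import *
p=bw([(288,231)],.031)[0];print(p)
go(*p[:2],0.012,0.062)
E
```

```text
[0.44998086 0.04216215 0.031     ]
t3.02 pos [0.4465 0.0385 0.0708] yaw 0.0616 tilt 0.0024 F [-0.08 -0.2   1.06] op 0.0299 q6 -0.08
delta [0.0035 0.0036 0.0589] turn -0.0004
```

```bash
python3 -m inch '[[[0.68,0.004,0.002,0.015,0],[0.68,0.004,0.002,0.03,0],[0.68,0.004,0.002,0.04,0],[0.68,0.004,0.002,0.05,0],[0.68,0.004,0.002,0.0585,0]]]' ; python3 - <<'E'
from h import *
go(0.4485,0.043,0.012,0.062)
im=eyes.get_image("wrist"); cv2.imwrite("pics/w3.png",im[:,:,::-1])
for i in range(3): eyes.get_image("wrist"); print(readout.observe()["contact_force"])
E
```

```text
time_s: 3.65
eef_pos: [0.4483, 0.0426, 0.0116]
ee_rot: [0.685, 0.728, 0.001, 0.0]
contact_force: [-0.0, -0.3, 1.4]
opening: 0.0303
t3.65 pos [0.4483 0.0426 0.0116] yaw 0.0615 tilt 0.0020 F [-0.01 -0.3   1.4 ] op 0.0303 q6 -0.07
delta [ 0.0004  0.0003 -0.0004] turn -0.0005
[-0.00881016 -0.28988439  0.23816358]
[-0.16596156 -0.04715898 -0.33451573]
[-0.60938687  0.39123336 -0.44947192]
```

View pics/w3.png

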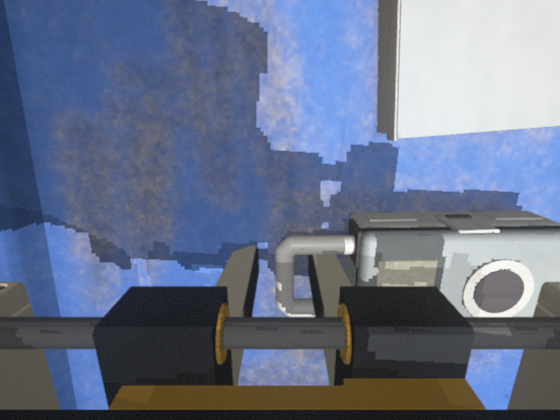

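```bash
python3 -m inch '[[[1,0,0,0,0],[1,0,0,0,0],[1,0,0,0,0],[1,0,0,0,0],[1,0,0,0,0]]]' 8; python3 - <<'E'
from h import *
go(0.4485,0.043,0.012,0.062)
F=[]
for i in range(6): eyes.get_image("wrist"); F.append(readout.observe()["contact_force"])
print(np.mean(F,0),np.std(F,0))
E
```

```text
time_s: 4.47
eef_pos: [0.4483, 0.0426, 0.0124]
ee_rot: [0.685, 0.728, 0.001, 0.001]
contact_force: [-1.2, -0.7, 2.2]
opening: 0.0094
t4.47 pos [0.4483 0.0426 0.0124] yaw 0.0615 tilt 0.0022 F [-1.21 -0.75  2.18] op 0.0094 q6 -0.07
delta [0.0004 0.0002 0.0004] turn -0.0005
[-1.47121311 -0.29613029  2.65245098] [0.49604038 0.62677399 0.6248623 ]
```

```bash
python3 -m inch '[[[1,0,0,-0.003,0],[1,0,0,-0.006,0],[1,0,0,-0.009,0],[1,0,0,-0.010,0],[1,0,0,-0.010,0]]]' 8; python3 - <<'E'
from h import *
F=[]
for i in range(16): eyes.get_image("wrist"); F.append(readout.observe()["contact_force"])
go(0.4485,0.043,0.012,0.062)
print(np.mean(F,0),np.std(F,0))
E
```

```text
time_s: 5.4
eef_pos: [0.4483, 0.0426, 0.0224]
ee_rot: [0.685, 0.729, 0.001, 0.001]
contact_force: [1.8, 0.5, -3.6]
opening: 0.0099
t6.20 pos [0.4483 0.0426 0.0224] yaw 0.0616 tilt 0.0022 F [ 2.4  -0.62 -4.03] op 0.0095 q6 -0.07
delta [0.0004 0.0002 0.0104] turn -0.0004
[ 1.67623725  0.47851033 -3.60843305] [0.36220134 0.49261602 0.41759801]
```

```bash
python3 -m inch '[[[1,0,0,0.002,0],[1,0,0,0.004,0],[1,0,0,0.004,0],[1,0,0,0.004,0],[1,0,0,0.004,0]]]' 8; python3 - <<'E'
from h import *
F=[]
for i in range(10): eyes.get_image("wrist"); F.append(readout.observe()["contact_force"])
go(0.4485,0.043,0.012,0.062)
print(np.mean(F,0),np.std(F,0))
E
python3 -m inch '[[[1,0,0,0.003,0],[1,0,0,0.0055,0],[1,0,0,0.0063,0],[0.68,0,0,0.0063,0],[0.68,0,0,0.0063,0]]]' 8
```

```text
time_s: 6.82
eef_pos: [0.4481, 0.0426, 0.0183]
ee_rot: [0.685, 0.729, 0.001, 0.0]
contact_force: [-2.9, -0.3, -1.8]
opening: 0.0093
t7.33 pos [0.4483 0.0426 0.0184] yaw 0.0615 tilt 0.0021 F [-2.9   0.58 -2.05] op 0.0095 q6 -0.07
delta [0.0004 0.0002 0.0064] turn -0.0005
[-3.18721639 -0.10619197 -1.84467656] [0.59790243 0.33968685 0.48098694]
time_s: 7.95
eef_pos: [0.449, 0.0426, 0.0122]
ee_rot: [0.685, 0.728, 0.001, 0.001]
contact_force: [0.1, 0.5, 0.7]
opening: 0.0251
```

```bash
python3 -m inch '[[[0.68,0,0,0,0],[0.68,0,0,-0.03,0],[0.68,0,0,-0.07,0],[0.68,-0.02,0,-0.12,0],[0.68,-0.06,0,-0.15,0]]]' 8; python3 - <<'E'
from h import *
go(0.438,-0.370,0.15,-0.08)
eyes.get_image("top")
E
```

```text
time_s: 8.57
eef_pos: [0.4529, -0.0176, 0.1646]
ee_rot: [0.684, 0.729, 0.002, 0.002]
contact_force: [0.5, -0.2, -0.2]
opening: 0.0298
t8.57 pos [ 0.4529 -0.0176  0.1646] yaw 0.0635 tilt 0.0065 F [ 0.47 -0.18 -0.25] op 0.0298 q6 -0.21
delta [-0.3508 -0.0373  0.0144] turn 0.1435
```

```bash
python3 -m inch '[[[0.68,-0.06,-0.006,0.003,0.03],[0.68,-0.12,-0.012,0.006,0.06],[0.68,-0.18,-0.019,0.009,0.09],[0.68,-0.24,-0.025,0.012,0.12],[0.68,-0.29,-0.031,0.015,0.143]]]' 8;python3 -m inch '[[[0.68,-0.02,0,0,0],[0.68,-0.05,-0.005,0.01,0],[0.68,-0.07,-0.008,0.03,0],[0.68,-0.07,-0.008,0.05,0],[0.68,-0.07,-0.008,0.06,0]]]' 8; python3 - <<'E'
from h import *
go(0.438,-0.370,0.08,-0.08)
im=eyes.get_image("wrist"); cv2.imwrite("pics/w4.png",im[:,:,::-1])
E
```

```text
time_s: 9.25
eef_pos: [0.4415, -0.3151, 0.1526]
ee_rot: [0.736, 0.677, 0.003, 0.005]
contact_force: [0.6, 0.5, -0.3]
opening: 0.0296
time_s: 9.88
eef_pos: [0.4284, -0.3835, 0.0917]
ee_rot: [0.735, 0.678, 0.004, 0.004]
contact_force: [-0.7, 0.2, 0.1]
opening: 0.0299
t9.88 pos [ 0.4284 -0.3835  0.0917] yaw -0.0820 tilt 0.0104 F [-0.65  0.2   0.07] op 0.0299 q6 -0.74
delta [0.0142 0.0084 0.0118] turn -0.0020
```

View pics/w4.png

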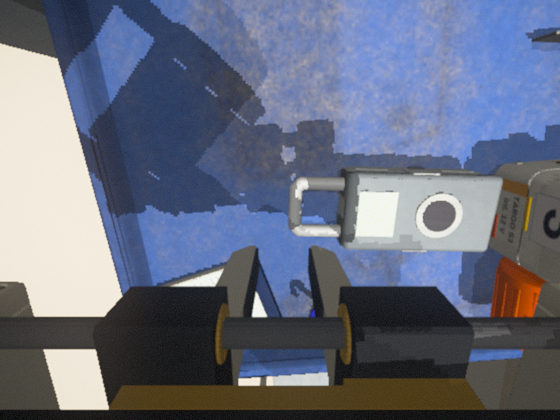

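```bash
python3 - <<'E'
from h import *
b=bw([(296,206.5)],.031)[0]; print(b)
p=bw([(502,176),(487,247),(343,247),(347,171)],.046);print(p.round(4).tolist())
c=p.mean(0);d=p[0]+p[1]-p[2]-p[3];a=np.arctan2(d[1],d[0]);print(c,np.hypot(*d[:2])/2,a,c[:2]-.093*np.array([np.cos(a),np.sin(a)]))
go(b[0],b[1],0.05,-0.08)
E
```

```text
[ 0.44010474 -0.36815866  0.031     ]
[[0.5861, -0.3535, 0.046], [0.5818, -0.4078, 0.046], [0.4728, -0.3984, 0.046], [0.4769, -0.3409, 0.046]]
[ 0.52939926 -0.3751545   0.046     ] 0.10963517982932887 -0.1004906785280609 [ 0.43686844 -0.36582459]
t9.93 pos [ 0.4282 -0.3832  0.091 ] yaw -0.0818 tilt 0.0099 F [-0.21  1.26 -1.12] op 0.0299 q6 -0.74
delta [0.0159 0.0102 0.0411] turn -0.0018
```

```bash
python3 -m inch '[[[0.68,0.008,0.004,0.01,0.01],[0.68,0.015,0.0095,0.02,0.01],[0.68,0.015,0.0095,0.03,0.01],[0.68,0.015,0.0095,0.035,0.01],[0.68,0.015,0.0095,0.035,0.01]]]' 8; python3 - <<'E'
from h import *
go(0.439,-0.3685,0.012,-0.09)
im=eyes.get_image("wrist"); cv2.imwrite("pics/w5.png",im[:,:,::-1])
F=[]
for i in range(4): eyes.get_image("wrist"); F.append(readout.observe()["contact_force"])
print(np.mean(F,0))
E
```

```text
time_s: 10.55
eef_pos: [0.4391, -0.3691, 0.0558]
ee_rot: [0.739, 0.674, 0.004, 0.003]
contact_force: [-0.1, 0.3, -0.0]
opening: 0.0298
t10.55 pos [ 0.4391 -0.3691  0.0558] yaw -0.0920 tilt 0.0094 F [-0.05  0.31 -0.03] op 0.0298 q6 -0.70
delta [ 0.0005 -0.0005  0.0438] turn -0.0020
[-0.11477851 -0.19482093  0.17721657]
```

View pics/w5.png

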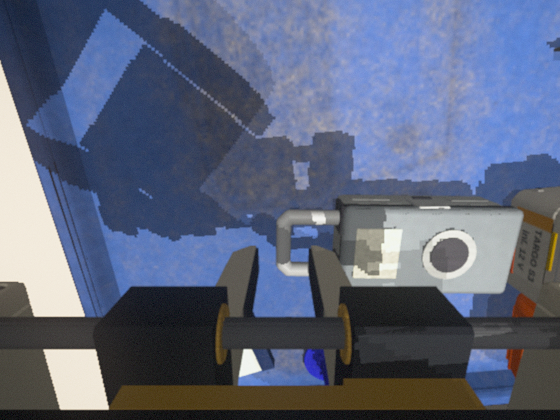

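```bash
python3 -m inch '[[[0.68,0,0,0.015,0],[0.68,0,0,0.03,0],[0.68,0,0,0.04,0],[0.68,0,0,0.0438,0],[0.68,0,0,0.0438,0]]]' 8; python3 -m inch '[[[1,0,0,0,0],[1,0,0,0,0],[1,0,0,0,0],[1,0,0,0,0],[1,0,0,0,0]]]' 8;python3 - <<'E'
from h import *
go(0.439,-0.3685,0.012,-0.09)
F=[]
for i in range(4): eyes.get_image("wrist"); F.append(readout.observe()["contact_force"])
print(np.mean(F,0))
E
```

```text
time_s: 11.42
eef_pos: [0.4397, -0.3693, 0.0124]
ee_rot: [0.739, 0.674, 0.004, 0.004]
contact_force: [-0.5, -0.4, 0.6]
opening: 0.0299
time_s: 12.05
eef_pos: [0.4398, -0.3694, 0.0125]
ee_rot: [0.739, 0.674, 0.004, 0.004]
contact_force: [-0.2, -0.4, 1.6]
opening: 0.0095
t12.05 pos [ 0.4398 -0.3694  0.0125] yaw -0.0921 tilt 0.0102 F [-0.23 -0.43  1.56] op 0.0095 q6 -0.70
delta [ 0.0008 -0.0009  0.0005] turn -0.0021
[ 0.0461497  -0.57281822  1.6433055 ]
```

```bash
python3 -m inch '[[[1,0,0,-0.003,0],[1,0,0,-0.006,0],[1,0,0,-0.009,0],[1,0,0,-0.010,0],[1,0,0,-0.010,0]]]' 8; python3 - <<'E'
from h import *
F=[]
for i in range(12): eyes.get_image("wrist"); F.append(readout.observe()["contact_force"])
go(0.4485,0.043,0.012,0.062)
print(np.mean(F,0),np.std(F,0))
E
python3 -m inch '[[[1,0,0,0.002,0],[1,0,0,0.004,0],[1,0,0,0.004,0],[1,0,0,0.004,0],[1,0,0,0.004,0]]]' 8; python3 - <<'E'
from h import *
F=[]
for i in range(10): eyes.get_image("wrist"); F.append(readout.observe()["contact_force"])
go(0.439,-0.3685,0.012,-0.09)
print(np.mean(F,0),np.std(F,0))
E
```

```text
time_s: 12.88
eef_pos: [0.4397, -0.3693, 0.0225]
ee_rot: [0.739, 0.674, 0.004, 0.004]
contact_force: [-0.0, 0.1, -0.7]
opening: 0.0097
t13.47 pos [ 0.4397 -0.3693  0.0225] yaw -0.0920 tilt 0.0101 F [ 0.08 -0.7  -2.07] op 0.0096 q6 -0.70
delta [ 0.4114 -0.0292  0.0103] turn -0.1540
[ 0.37870272 -0.29155183 -1.41797427] [0.51541655 0.45238152 0.3666744 ]
time_s: 14.1
eef_pos: [0.4397, -0.3693, 0.0185]
ee_rot: [0.739, 0.674, 0.004, 0.004]
contact_force: [-0.1, 0.3, 0.0]
opening: 0.0094
t14.60 pos [ 0.4397 -0.3693  0.0184] yaw -0.0920 tilt 0.0101 F [-0.58  0.44 -0.07] op 0.0093 q6 -0.70
delta [ 0.0007 -0.0008  0.0064] turn -0.0020
[-0.4996204   0.28467541 -0.63619386] [0.53922121 0.56121518 0.5398261 ]
```

```bash
python3 -m inch '[[[1,0,0,0.003,0],[1,0,0,0.006,0],[1,0,0,0.006,0],[1,0,0,0.006,0],[1,0,0,0.006,0]]]' 8; python3 -m inch '[[[1,0,0,0,0],[1,0,0,0,0],[1,0,-0.004,0,0],[1,0,-0.008,0,0],[1,0,-0.012,0,0]]]' 45; python3 - <<'E'
from h import *
go(0.45,-0.08,0.0125,-0.018)
E
```

```text
time_s: 15.22
eef_pos: [0.4399, -0.3694, 0.0125]
ee_rot: [0.739, 0.674, 0.004, 0.004]
contact_force: [-0.9, 0.4, 1.2]
opening: 0.0099
time_s: 15.85
eef_pos: [0.4278, -0.3684, 0.0125]
ee_rot: [0.739, 0.674, 0.004, 0.004]
contact_force: [1.4, 0.3, 2.2]
opening: 0.0084
t15.85 pos [ 0.4278 -0.3684  0.0125] yaw -0.0921 tilt 0.0108 F [1.37 0.26 2.22] op 0.0084 q6 -0.71
delta [ 0.2892 -0.0044 -0.    ] turn -0.0741
```

```bash
python3 -m inch '[[[1,0.012,0,0,-0.005],[1,0.032,0,0,-0.01],[1,0.052,0,0,-0.015],[1,0.072,0,0,-0.02],[1,0.092,-0.001,0,-0.025]]]' 45; python3 - <<'E'
from h import *
go(0.45,-0.08,0.0125,-0.018)
im=eyes.get_image("wrist"); cv2.imwrite("pics/w6.png",im[:,:,::-1])
E
```

```text
time_s: 16.48
eef_pos: [0.4354, -0.275, 0.0125]
ee_rot: [0.73, 0.683, 0.004, 0.004]
contact_force: [0.2, -3.2, 1.3]
opening: 0.0086
t16.48 pos [ 0.4354 -0.275   0.0125] yaw -0.0663 tilt 0.0108 F [ 0.23 -3.19  1.31] op 0.0086 q6 -0.60
delta [ 0.1956  0.0017 -0.    ] turn -0.0483
```

View pics/w6.png

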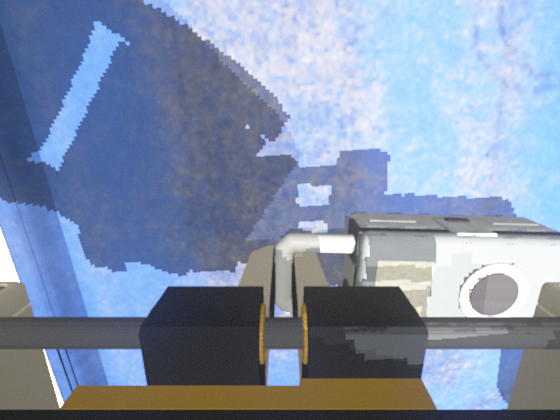

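```bash
python3 -m inch '[[[1,0.025,0,0,-0.007],[1,0.05,0,0,-0.014],[1,0.075,0,0,-0.021],[1,0.1,0,0,-0.028],[1,0.12,0.001,0,-0.035]]]' 45; python3 -m inch '[[[1,0.02,0,0,-0.005],[1,0.04,0,0,-0.01],[1,0.06,0,0,-0.014],[1,0.075,0,0,-0.014],[1,0.075,0,0,-0.014]]]' 45; python3 - <<'E'
from h import *
go(0.45,-0.08,0.0125,-0.018)
im=eyes.get_image("top"); cv2.imwrite("pics/t2.png",cv2.resize(im[110:300,180:440,::-1],None,fx=3,fy=3,interpolation=cv2.INTER_CUBIC)); cv2.imwrite("pics/w7.png",eyes.get_image("wrist")[:,:,::-1])
E
```

```text
time_s: 17.15
eef_pos: [0.4436, -0.1522, 0.0125]
ee_rot: [0.717, 0.697, 0.003, 0.003]
contact_force: [0.3, -3.0, 1.3]
opening: 0.0089
time_s: 17.77
eef_pos: [0.4454, -0.0762, 0.0125]
ee_rot: [0.712, 0.702, 0.003, 0.003]
contact_force: [0.3, 1.9, 2.2]
opening: 0.0088
t17.77 pos [ 0.4454 -0.0762  0.0125] yaw -0.0139 tilt 0.0082 F [0.32 1.91 2.24] op 0.0088 q6 -0.27
delta [-0.0038  0.0046 -0.    ] turn 0.0041
```

View pics/t2.png

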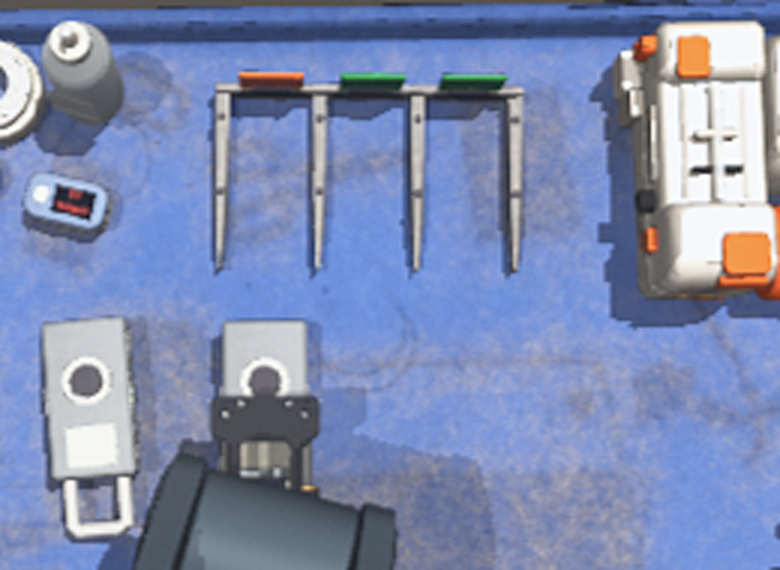

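View pics/w7.png

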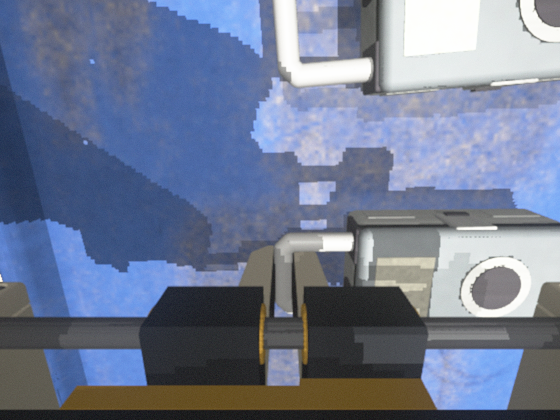

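```bash
cat >> h.py <<'E'
def zf(L,z): return bp("top",[[180+(u-1)/3,110+(v-1)/3] for u,v in L],z)
E
python3 - <<'E'
from h import *
print(zf([(223,321),(307,321),(222,385),(308,385)],.046).round(4).tolist())
print("ribs",zf([(219,268),(317,268),(222,95),(319,95),(221,190),(318,190)],.022).round(4).tolist())
print("tcp img test", zf([(265,321)],.046))
im=cv2.imread("pics/t2.png"); cv2.imwrite("pics/t2z.png",cv2.resize(im[60:410,190:340],None,fx=2,fy=1.7,interpolation=cv2.INTER_CUBIC))
E
```

```text
[[0.5935, -0.0492, 0.046], [0.5926, -0.1089, 0.046], [0.5481, -0.0479, 0.046], [0.5471, -0.1088, 0.046]]
ribs [[0.634, -0.046, 0.022], [0.6329, -0.1174, 0.022], [0.7617, -0.0499, 0.022], [0.7607, -0.1212, 0.022], [0.6913, -0.0482, 0.022], [0.6902, -0.1192, 0.022]]
tcp img test [[ 0.59302696 -0.07904865  0.046     ]]
```

View pics/t2z.png

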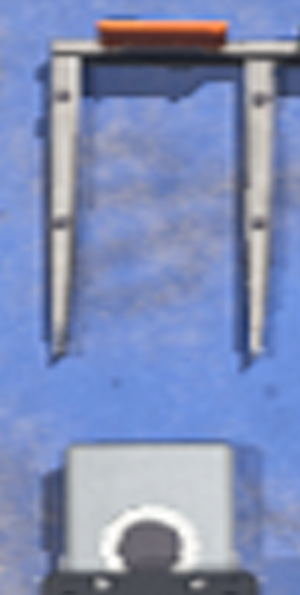

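```bash
python3 - <<'E'
from h import *
go(0.480,-0.0768,0.0125,-0.022)
E
```

```text
t17.88 pos [ 0.4456 -0.0771  0.0125] yaw -0.0149 tilt 0.0085 F [0.1 1.1 1.6] op 0.0087 q6 -0.27
delta [0.0008 0.0344 0.0003] turn 0.0071
```

```bash
python3 -m inch '[[[1,0.0008,0.008,0,0.007],[1,0.0008,0.016,0,0.007],[1,0.0008,0.024,0,0.007],[1,0.0008,0.03,0,0.007],[1,0.0008,0.034,0,0.007]]]' 30; python3 - <<'E'
from h import *
go(0.52,-0.0777,0.0125,-0.022)
im=eyes.get_image("top"); cv2.imwrite("pics/t3.png",cv2.resize(im[130:250,240:310,::-1],None,fx=8,fy=5,interpolation=cv2.INTER_CUBIC))
E
```

```text
time_s: 18.5
eef_pos: [0.48, -0.0768, 0.0127]
ee_rot: [0.715, 0.699, 0.003, 0.003]
contact_force: [-1.2, 1.3, 0.8]
opening: 0.0092
t18.50 pos [ 0.48   -0.0768  0.0127] yaw -0.0219 tilt 0.0086 F [-1.22  1.27  0.79] op 0.0092 q6 -0.24
delta [-0.      0.04    0.0005] turn 0.0001
```

View pics/t3.png

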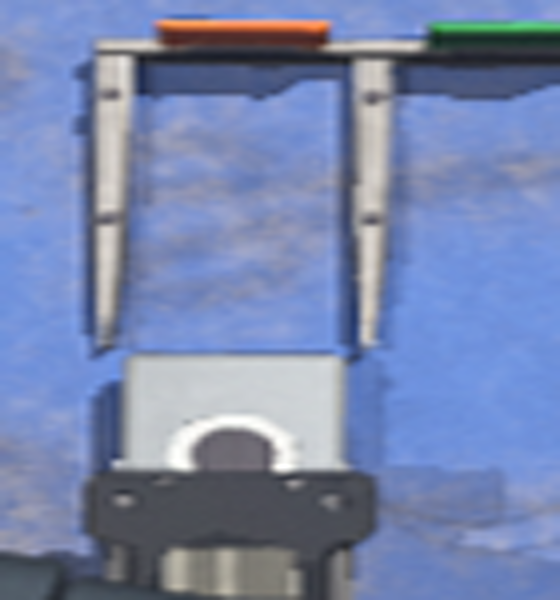

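```bash
python3 -m inch '[[[1,-0.0003,0.01,0,0.002],[1,-0.0006,0.02,0,0.003],[1,-0.0009,0.03,0,0.003],[1,-0.0012,0.04,0,0.003],[1,-0.0014,0.05,0,0.003]]]' 25; python3 - <<'E'
from h import *
go(0.59,-0.081,0.0125,-0.025)
im=eyes.get_image("top"); cv2.imwrite("pics/t4.png",cv2.resize(im[130:250,240:310,::-1],None,fx=8,fy=5,interpolation=cv2.INTER_CUBIC))
E
```

```text
time_s: 19.18
eef_pos: [0.5312, -0.0794, 0.0132]
ee_rot: [0.716, 0.698, 0.004, 0.003]
contact_force: [-1.1, 0.5, -0.3]
opening: 0.009
t19.18 pos [ 0.5312 -0.0794  0.0132] yaw -0.0248 tilt 0.0094 F [-1.07  0.54 -0.25] op 0.0090 q6 -0.22
delta [-0.0002  0.0588  0.0013] turn 0.0002
```

View pics/t4.png

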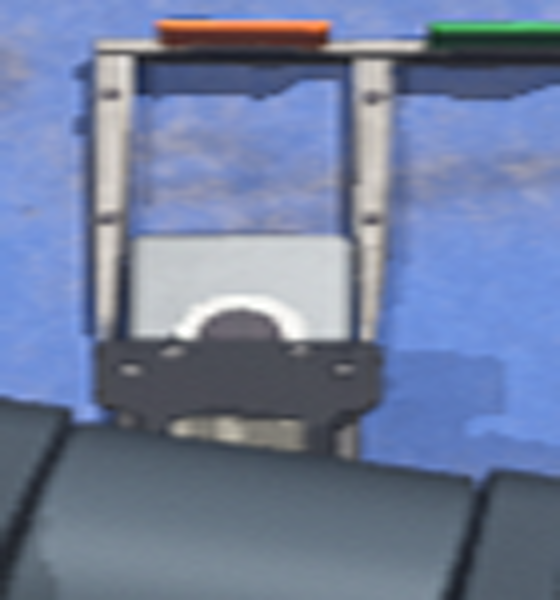

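```bash
python3 -m inch '[[[1,0,0.012,0.0003,0],[1,0,0.024,0.0006,0],[1,0,0.036,0.0008,0],[1,0,0.048,0.001,0],[1,0,0.059,0.0012,0]]]' 25; python3 - <<'E'
from h import *
go(0.611,-0.0815,0.0125,-0.025)
im=eyes.get_image("top"); cv2.imwrite("pics/t5.png",cv2.resize(im[130:250,240:310,::-1],None,fx=8,fy=5,interpolation=cv2.INTER_CUBIC))
E
```

```text
time_s: 19.85
eef_pos: [0.5923, -0.0811, 0.0129]
ee_rot: [0.716, 0.698, 0.004, 0.004]
contact_force: [-1.6, 0.6, -0.1]
opening: 0.0092
t19.85 pos [ 0.5923 -0.0811  0.0129] yaw -0.0249 tilt 0.0110 F [-1.58  0.64 -0.1 ] op 0.0092 q6 -0.19
delta [0.     0.0187 0.0006] turn 0.0001
```

View pics/t5.png

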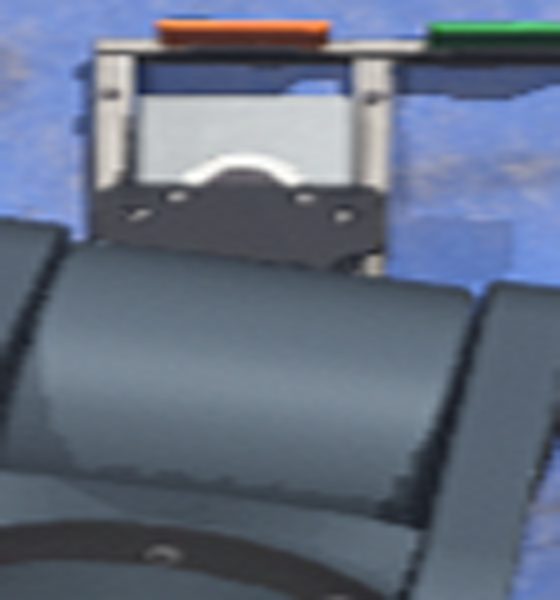

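```bash
python3 -m inch '[[[1,0,0.003,0.0001,0],[1,0,0.006,0.0002,0],[1,0,0.009,0.0004,0],[1,0,0.012,0.0005,0],[1,0,0.014,0.0005,0]]]' 25; python3 -c "
from h import *
go(0.611,-0.0815,0.0125,-0.025)"
```

```text
time_s: 20.52
eef_pos: [0.6078, -0.0815, 0.0128]
ee_rot: [0.716, 0.698, 0.005, 0.004]
contact_force: [-0.7, -0.2, -0.2]
opening: 0.0091
t20.52 pos [ 0.6078 -0.0815  0.0128] yaw -0.0248 tilt 0.0127 F [-0.68 -0.2  -0.18] op 0.0091 q6 -0.19
delta [0.0001 0.0032 0.0003] turn 0.0002
```

```bash
python3 -m inch '[[[1,0,0.001,0,0],[1,0,0.002,0,0],[1,0,0.003,0,0],[1,0,0.004,0,0],[1,0,0.005,0,0]]]' 25; python3 -c "
from h import *
go(0.611,-0.0815,0.0125,-0.025)"
```

```text
time_s: 21.15
eef_pos: [0.6128, -0.0817, 0.0128]
ee_rot: [0.716, 0.698, 0.005, 0.004]
contact_force: [-1.9, -0.2, -0.5]
opening: 0.0092
t21.15 pos [ 0.6128 -0.0817  0.0128] yaw -0.0248 tilt 0.0127 F [-1.89 -0.16 -0.54] op 0.0092 q6 -0.19
delta [ 0.0001 -0.0018  0.0003] turn 0.0002
```

```bash
python3 -m inch '[[[1,0,0.0005,0,0],[1,0,0.001,0,0],[1,0,0.0015,0,0],[1,0,0.002,0,0],[1,0,0.002,0,0]]]' 25; python3 - <<'E'
from h import *
im=eyes.get_image("top"); cv2.imwrite("pics/t6.png",cv2.resize(im[130:250,240:310,::-1],None,fx=8,fy=5,interpolation=cv2.INTER_CUBIC))
go(0.611,-0.0815,0.0125,-0.025)
E
```

```text
time_s: 21.78
eef_pos: [0.6149, -0.0817, 0.0129]
ee_rot: [0.716, 0.698, 0.005, 0.005]
contact_force: [0.0, -0.2, -1.3]
opening: 0.009
t21.82 pos [ 0.6149 -0.0817  0.0129] yaw -0.0249 tilt 0.0129 F [-0.84  0.42 -0.59] op 0.0089 q6 -0.19
delta [ 0.0001 -0.0039  0.0003] turn 0.0001
```

View pics/t6.png

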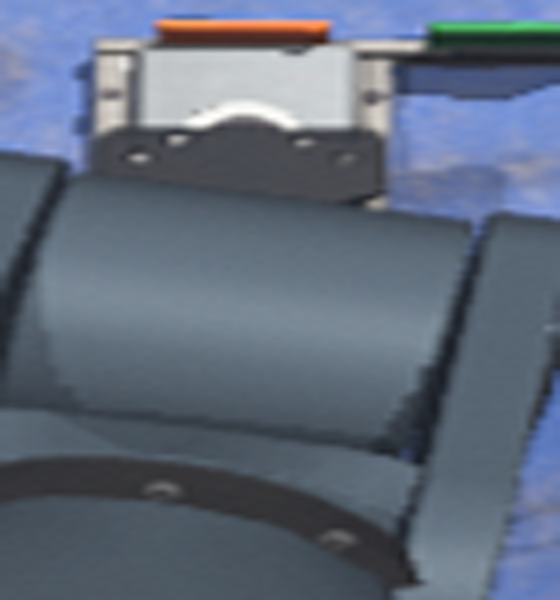

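```bash
python3 -m inch '[[[1,0,0.0005,0,0],[1,0,0.001,0,0],[1,0,0.0015,0,0],[1,0,0.002,0,0],[1,0,0.002,0,0]]]' 25; python3 -c "
from h import *
go(0.611,-0.0815,0.0125,-0.025)"
```

```text
time_s: 22.45
eef_pos: [0.6152, -0.0817, 0.0125]
ee_rot: [0.716, 0.698, 0.003, 0.003]
contact_force: [-9.9, -1.3, 3.3]
opening: 0.009
t22.45 pos [ 0.6152 -0.0817  0.0125] yaw -0.0247 tilt 0.0089 F [-9.89 -1.29  3.28] op 0.0090 q6 -0.19
delta [ 0.0001 -0.0042 -0.    ] turn 0.0003
```

```bash
python3 -m inch '[[[1,0,0,0,0],[0.66,0,0,0,0],[0.66,0,0,0,0],[0.66,0,0,-0.02,0],[0.66,0,0,-0.05,0]]]' 25; python3 -m inch '[[[0.68,0,0,-0.03,0],[0.68,0,-0.02,-0.05,0],[0.68,0.01,-0.06,-0.05,-0.02],[0.68,0.03,-0.1,-0.05,-0.04],[0.68,0.06,-0.14,-0.05,-0.06]]]' 25; python3 - <<'E'
from h import *
go(0.4485,0.0426,0.06,0.0615)
im=eyes.get_image("top"); cv2.imwrite("pics/t7.png",cv2.resize(im[120:310,190:350,::-1],None,fx=5,fy=3.15,interpolation=cv2.INTER_CUBIC))
E
```

```text
time_s: 23.08
eef_pos: [0.6147, -0.0817, 0.0637]
ee_rot: [0.716, 0.698, 0.003, 0.003]
contact_force: [0.7, -0.1, 0.7]
opening: 0.0312
time_s: 23.7
eef_pos: [0.475, -0.018, 0.1139]
ee_rot: [0.695, 0.719, 0.004, 0.004]
contact_force: [1.1, 0.8, 0.2]
opening: 0.0298
t23.70 pos [ 0.475  -0.018   0.1139] yaw 0.0348 tilt 0.0105 F [1.11 0.77 0.22] op 0.0298 q6 -0.17
delta [ 0.0615 -0.025   0.0537] turn -0.0267
```

View pics/t7.png

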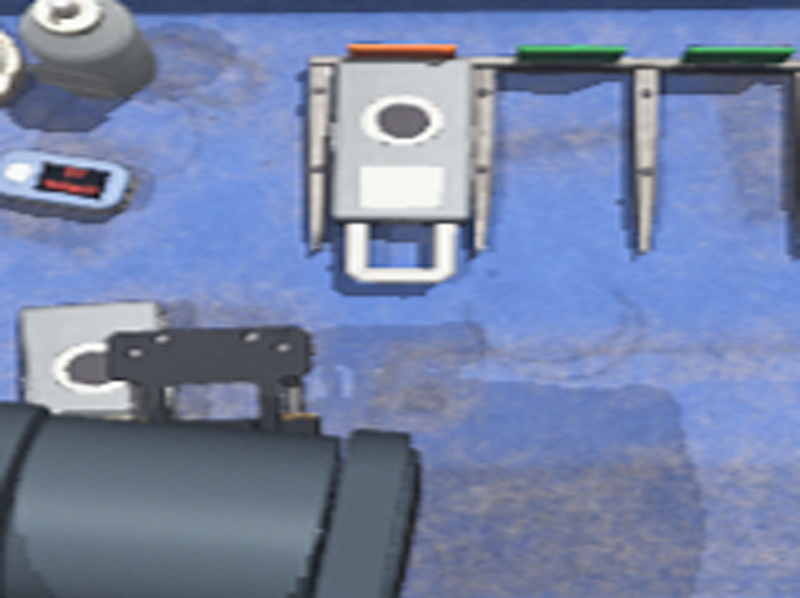

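```bash
python3 -m inch '[[[0.68,0.03,-0.012,0.01,-0.027],[0.68,0.0615,-0.025,0.02,-0.027],[0.68,0.0615,-0.025,0.04,-0.027],[0.68,0.0615,-0.025,0.054,-0.027],[0.68,0.0615,-0.025,0.054,-0.027]]]' 25; python3 - <<'E'
from h import *
go(0.4485,0.0426,0.0120,0.0615)
im=eyes.get_image("wrist"); cv2.imwrite("pics/w8.png",im[:,:,::-1])
E
```

```text
time_s: 24.38
eef_pos: [0.443, 0.0453, 0.0589]
ee_rot: [0.684, 0.729, 0.002, 0.001]
contact_force: [0.0, 0.2, 0.8]
opening: 0.0299
t24.38 pos [0.443  0.0453 0.0589] yaw 0.0638 tilt 0.0048 F [0.03 0.25 0.85] op 0.0299 q6 -0.07
delta [-0.0031  0.0051  0.0469] turn 0.0023
```

View pics/w8.png

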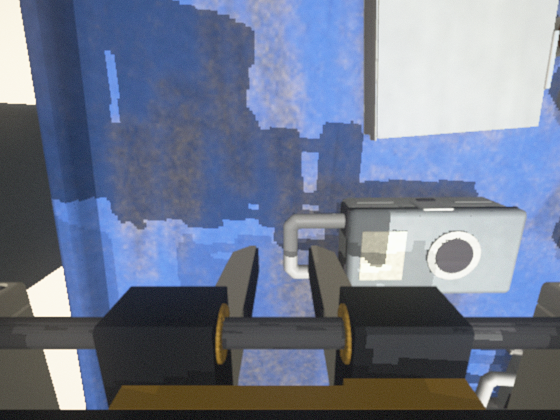

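```bash
python3 -m inch '[[[0.68,-0.0015,0.0055,0,0.002],[0.68,-0.0015,0.0055,0.015,0.002],[0.68,-0.0015,0.0055,0.03,0.002],[0.68,-0.0015,0.0055,0.042,0.002],[0.68,-0.0015,0.0055,0.047,0.002]]]' 25; python3 -m inch '[[[1,0,0,0,0],[1,0,0,0,0],[1,0,0,0,0],[1,0,0,0,0],[1,0,0,0,0]]]' 20; python3 -m inch '[[[1,0,0,0,0],[1,0,0,0,0],[1,0,-0.005,0,0],[1,0,-0.012,0,0],[1,0,-0.02,0,0]]]' 60; python3 - <<'E'
from h import *
go(0.42,-0.14,0.0122,-0.022)
im=eyes.get_image("wrist"); cv2.imwrite("pics/w9.png",im[:,:,::-1])
E
```

```text
time_s: 25.05
eef_pos: [0.4486, 0.0442, 0.0112]
ee_rot: [0.685, 0.729, 0.002, 0.001]
contact_force: [0.0, -0.4, 0.2]
opening: 0.0303
time_s: 25.68
eef_pos: [0.4487, 0.0442, 0.0114]
ee_rot: [0.685, 0.729, 0.002, 0.001]
contact_force: [-0.1, 0.5, 1.2]
opening: 0.0091
time_s: 26.3
eef_pos: [0.4286, 0.0429, 0.0114]
ee_rot: [0.685, 0.729, 0.002, 0.001]
contact_force: [3.9, 1.1, -1.1]
opening: 0.0083
t26.30 pos [0.4286 0.0429 0.0114] yaw 0.0616 tilt 0.0053 F [ 3.87  1.06 -1.09] op 0.0083 q6 -0.07
delta [-0.1821 -0.0199 -0.0011] turn 0.0836
```

View pics/w9.png

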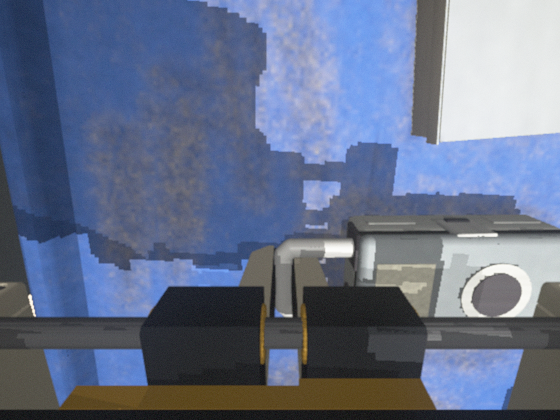

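```bash
python3 -m inch '[[[1,-0.010,-0.001,0,0],[1,-0.025,-0.002,0,0.005],[1,-0.04,-0.003,0,0.012],[1,-0.055,-0.004,0,0.02],[1,-0.07,-0.004,0,0.028]]]' 60; python3 - <<'E'
from h import *
go(0.435,-0.149,0.0118,-0.022)
im=eyes.get_image("wrist"); cv2.imwrite("pics/w10.png",im[:,:,::-1])
E
```

```text
time_s: 26.98
eef_pos: [0.4263, -0.0271, 0.0111]
ee_rot: [0.695, 0.719, 0.001, -0.001]
contact_force: [-0.4, 10.5, 5.0]
opening: 0.0083
t26.98 pos [ 0.4263 -0.0271  0.0111] yaw 0.0346 tilt 0.0024 F [-0.41 10.47  5.01] op 0.0083 q6 -0.21
delta [-0.1221  0.0045 -0.001 ] turn 0.0566
```

View pics/w10.png

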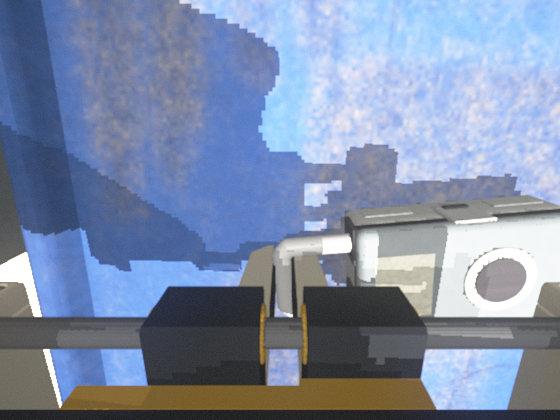

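```bash
python3 -m inch '[[[1,-0.012,0,-0.001,0.02],[1,-0.027,0.001,-0.001,0.04],[1,-0.042,0.002,-0.001,0.056],[1,-0.057,0.003,-0.001,0.056],[1,-0.072,0.004,-0.001,0.056]]]' 60; python3 -m inch '[[[1,-0.014,0.001,0,0],[1,-0.028,0.001,0,0],[1,-0.042,0.001,0,0],[1,-0.05,0,0,0],[1,-0.05,0,0,0]]]' 60; python3 - <<'E'
from h import *
go(0.435,-0.149,0.0118,-0.022)
im=eyes.get_image("wrist"); cv2.imwrite("pics/w11.png",im[:,:,::-1])
im=eyes.get_image("top"); cv2.imwrite("pics/t8.png",cv2.resize(im[120:310,220:380,::-1],None,fx=5,fy=3.15,interpolation=cv2.INTER_CUBIC))
E
```

```text
time_s: 27.65
eef_pos: [0.4329, -0.1012, 0.0119]
ee_rot: [0.715, 0.699, 0.001, -0.001]
contact_force: [-0.4, 3.1, -2.8]
opening: 0.0082
time_s: 28.28
eef_pos: [0.4319, -0.1518, 0.0118]
ee_rot: [0.715, 0.699, 0.001, -0.0]
contact_force: [0.9, 0.9, -3.0]
opening: 0.0082
t28.27 pos [ 0.4319 -0.1518  0.0118] yaw -0.0233 tilt 0.0021 F [ 0.94  0.87 -3.05] op 0.0082 q6 -0.42
delta [0.0029 0.003  0.    ] turn -0.0013
```

View pics/t8.png

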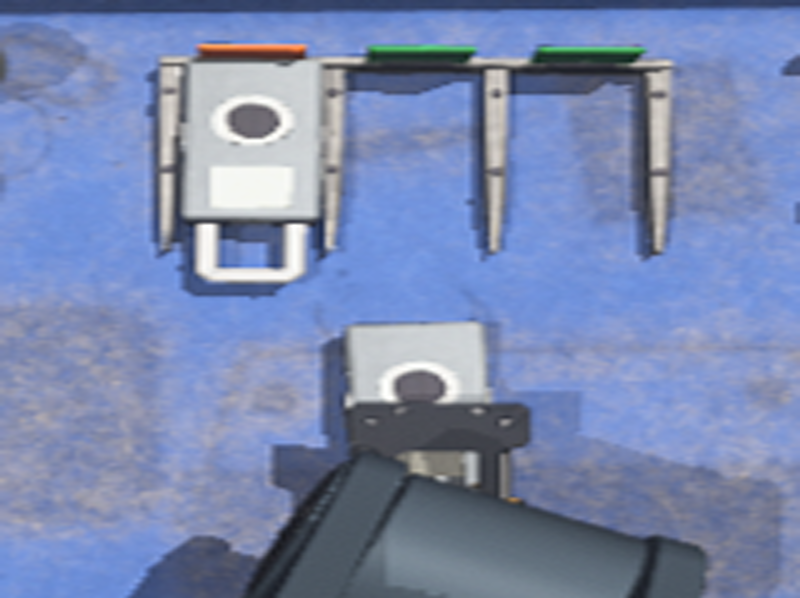

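View pics/w11.png

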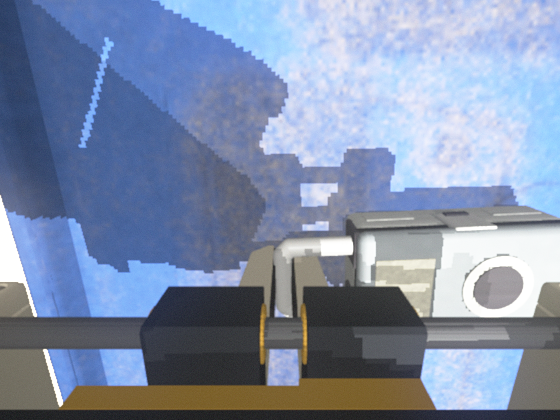

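```bash
python3 - <<'E'
from h import *
g=lambda u,v:(220+u/5-.4,120+v/3.15-.3)
print("toe",bp("top",[g(415.5,325)],.046),"lane tip",bp("top",[g(410.5,252)],.011),"lane back",bp("top",[g(419,70)],.022))
print("B near/far lid", bp("top",[g(251,65),g(251.5,218)],.046))
E
```

```text
toe [[ 0.57860307 -0.15273488  0.046     ]] lane tip [[ 0.63192001 -0.15384918  0.011     ]] lane back [[ 0.75885865 -0.15954611  0.022     ]]
B near/far lid [[ 0.75798633 -0.08544457  0.046     ]
 [ 0.65250975 -0.08402085  0.046     ]]
```

```bash
python3 -c "
from h import *
go(0.465,-0.149,0.0114,-0.052)"; python3 -m inch '[[[1,0.001,0.005,0.0004,0.01],[1,0.002,0.012,0.0004,0.02],[1,0.003,0.02,0.0004,0.03],[1,0.0035,0.027,0.0004,0.03],[1,0.0035,0.033,0.0004,0.03]]]' 60; python3 - <<'E'
from h import *
go(0.48,-0.149,0.0114,-0.022)
im=eyes.get_image("wrist"); cv2.imwrite("pics/w12.png",im[:,:,::-1])
im=eyes.get_image("top"); cv2.imwrite("pics/t9.png",cv2.resize(im[130:250,270:340,::-1],None,fx=8,fy=5,interpolation=cv2.INTER_CUBIC))
E
```

```text
t28.38 pos [ 0.432  -0.1512  0.0118] yaw -0.0225 tilt 0.0021 F [ 1.17  1.11 -2.66] op 0.0082 q6 -0.42
delta [0.003  0.033  0.0005] turn 0.0295
time_s: 29.0
eef_pos: [0.4646, -0.1479, 0.0114]
ee_rot: [0.726, 0.688, 0.001, -0.001]
contact_force: [-4.8, 0.1, 3.0]
opening: 0.0088
t29.00 pos [ 0.4646 -0.1479  0.0114] yaw -0.0529 tilt 0.0026 F [-4.8   0.09  2.97] op 0.0088 q6 -0.35
delta [-0.0003  0.0154 -0.    ] turn -0.0309
```

View pics/t9.png

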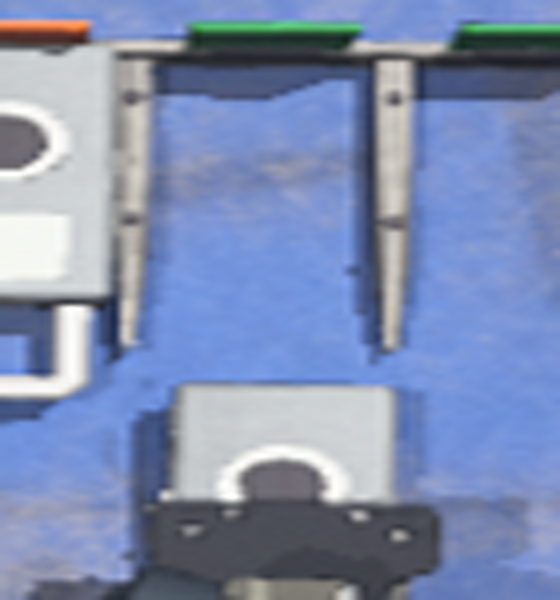

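View pics/w12.png

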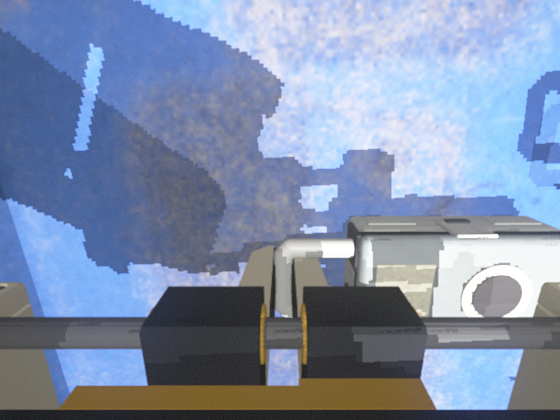

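```bash
python3 - <<'E'
from h import *
g=lambda u,v:(270+u/8-.44,130+v/5-.4)
print("toe",bp("top",[g(287,384),g(287.5,495)],.046).round(4),"lane tip",bp("top",[g(258.5,345)],.011).round(4),"lane mid,back",bp("top",[g(260.5,218),g(264.5,65)],.022).round(4))
E
```

```text
toe [[ 0.6137 -0.1593  0.046 ]
 [ 0.5663 -0.1584  0.046 ]] lane tip [[ 0.6344 -0.1543  0.011 ]] lane mid,back [[ 0.6892 -0.1553  0.022 ]
 [ 0.7574 -0.1578  0.022 ]]
```

```bash
python3 -m inch '[[[1,0,0,0,-0.01],[1,0,0,0,-0.02],[1,0,0,0,-0.032],[1,0.0005,0.003,0,-0.032],[1,0.0005,0.005,0,-0.032]]]' 60; python3 - <<'E'
from h import *
go(0.48,-0.149,0.0114,-0.022)
im=eyes.get_image("top"); cv2.imwrite("pics/t10.png",cv2.resize(im[130:250,270:340,::-1],None,fx=8,fy=5,interpolation=cv2.INTER_CUBIC))
E
```

```text
time_s: 29.72
eef_pos: [0.4707, -0.148, 0.0115]
ee_rot: [0.714, 0.7, 0.001, -0.0]
contact_force: [-4.3, -0.1, -0.6]
opening: 0.0084
t29.73 pos [ 0.4707 -0.148   0.0115] yaw -0.0208 tilt 0.0021 F [-4.28 -0.13 -0.6 ] op 0.0084 q6 -0.38
delta [-0.0008  0.0094  0.0001] turn 0.0012
```

View pics/t10.png

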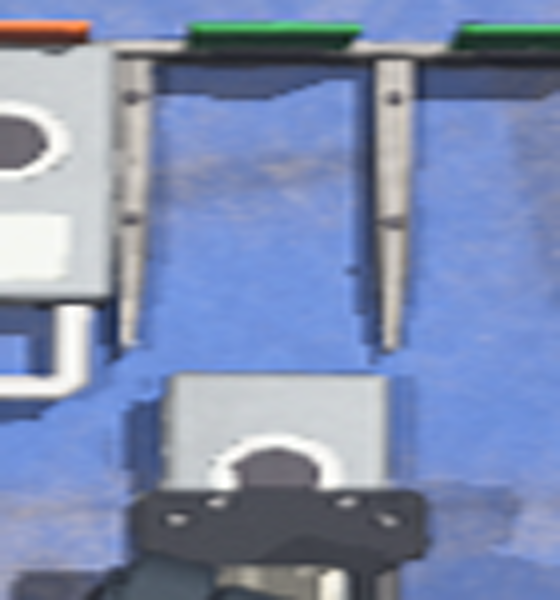

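```bash
python3 -m inch '[[[1,0.001,0.003,0,-0.005],[1,0.002,0.006,0,-0.008],[1,0.0025,0.009,0,-0.008],[1,0.0025,0.012,0,-0.008],[1,0.0025,0.014,0,-0.008]]]' 60; python3 - <<'E'
from h import *
go(0.48,-0.149,0.0114,-0.022)
im=eyes.get_image("top"); cv2.imwrite("pics/t11.png",cv2.resize(im[130:250,270:340,::-1],None,fx=8,fy=5,interpolation=cv2.INTER_CUBIC))
E
```

```text
time_s: 30.4
eef_pos: [0.4854, -0.1458, 0.0116]
ee_rot: [0.712, 0.703, 0.001, 0.0]
contact_force: [-3.5, 0.4, 0.0]
opening: 0.0081
t30.40 pos [ 0.4854 -0.1458  0.0116] yaw -0.0127 tilt 0.0025 F [-3.54  0.44  0.01] op 0.0081 q6 -0.38
delta [-0.0033 -0.0053  0.0002] turn 0.0093
```

View pics/t11.png

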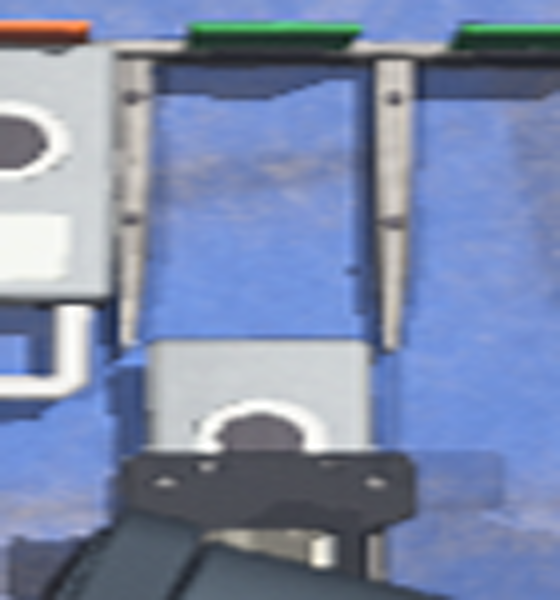

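```bash
python3 -m inch '[[[1,0,0.002,0,0.009],[1,0.0005,0.004,0,0.018],[1,0.0005,0.006,0,0.018],[1,0.0005,0.008,0,0.018],[1,0.0005,0.01,0,0.018]]]' 60; python3 - <<'E'
from h import *
go(0.48,-0.149,0.0114,-0.022)
im=eyes.get_image("top"); cv2.imwrite("pics/t12.png",cv2.resize(im[130:250,270:340,::-1],None,fx=8,fy=5,interpolation=cv2.INTER_CUBIC))
E
```

```text
time_s: 31.08
eef_pos: [0.4959, -0.1455, 0.0116]
ee_rot: [0.718, 0.696, 0.001, 0.0]
contact_force: [-1.9, -0.0, -1.3]
opening: 0.0086
t31.07 pos [ 0.4959 -0.1455  0.0116] yaw -0.0308 tilt 0.0030 F [-1.92 -0.02 -1.26] op 0.0086 q6 -0.35
delta [-0.0039 -0.0158  0.0002] turn -0.0088
```

View pics/t12.png

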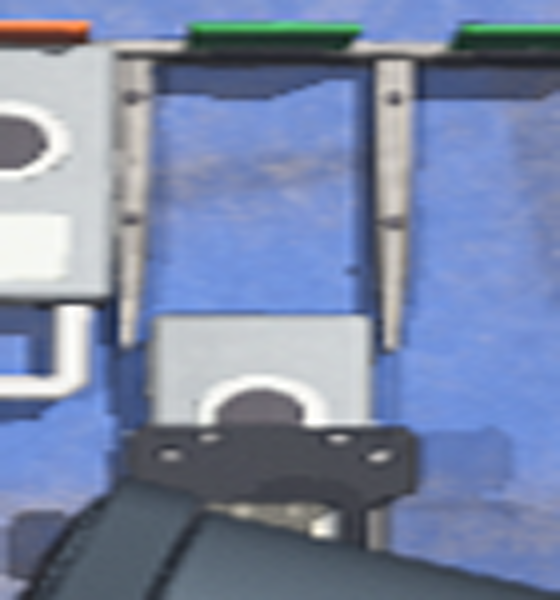

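```bash
python3 -m inch '[[[1,-0.0003,0.007,0,0],[1,-0.0006,0.014,0,0],[1,-0.0008,0.021,0,0],[1,-0.0008,0.028,0,0],[1,-0.0008,0.035,0,0]]]' 40; python3 - <<'E'
from h import *
go(0.48,-0.149,0.0114,-0.022)
im=eyes.get_image("top"); cv2.imwrite("pics/t13.png",cv2.resize(im[130:250,270:340,::-1],None,fx=8,fy=5,interpolation=cv2.INTER_CUBIC))
E
```

```text
time_s: 31.75
eef_pos: [0.5318, -0.1475, 0.0118]
ee_rot: [0.718, 0.696, 0.002, 0.001]
contact_force: [-2.7, -0.1, -1.2]
opening: 0.0091
t31.75 pos [ 0.5318 -0.1475  0.0118] yaw -0.0308 tilt 0.0036 F [-2.73 -0.09 -1.16] op 0.0091 q6 -0.33
delta [-0.0031 -0.0517  0.0002] turn -0.0088
```

View pics/t13.png

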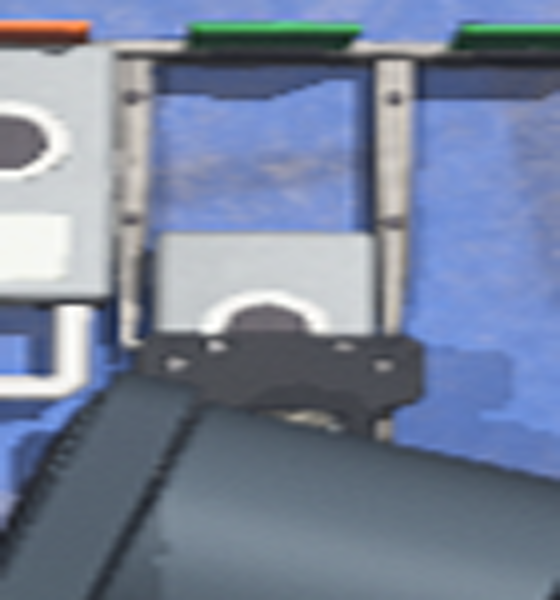

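```bash
python3 -m inch '[[[1,0,0.01,0,0],[1,0.0001,0.02,0,0],[1,0.0002,0.03,0,0],[1,0.0003,0.04,0.0002,0],[1,0.0004,0.05,0.0002,0]]]' 30; python3 - <<'E'
from h import *
go(0.48,-0.149,0.0114,-0.022)
im=eyes.get_image("top"); cv2.imwrite("pics/t14.png",cv2.resize(im[130:250,270:340,::-1],None,fx=8,fy=5,interpolation=cv2.INTER_CUBIC))
E
```

```text
time_s: 32.42
eef_pos: [0.5836, -0.1488, 0.012]
ee_rot: [0.718, 0.696, 0.002, 0.002]
contact_force: [-3.6, 0.3, -2.8]
opening: 0.009
t32.42 pos [ 0.5836 -0.1488  0.012 ] yaw -0.0307 tilt 0.0052 F [-3.58  0.32 -2.79] op 0.0090 q6 -0.30
delta [-3.400e-03 -1.036e-01  1.000e-04] turn -0.0087
```

View pics/t14.png

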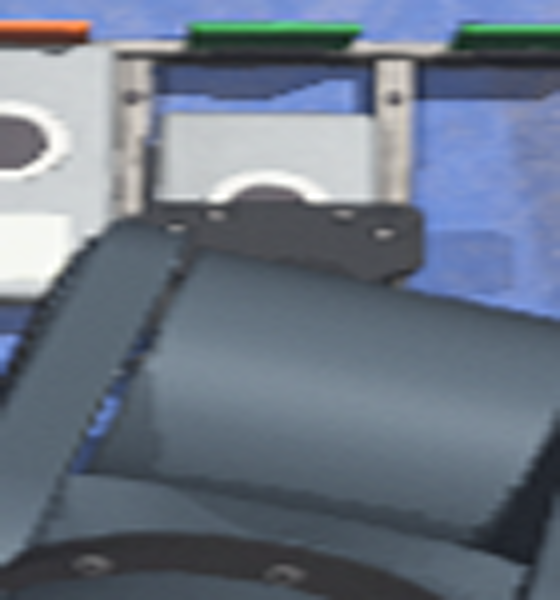

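```bash
python3 -m inch '[[[1,0,0.005,0.0003,0],[1,0,0.01,0.0006,0],[1,0.0001,0.015,0.0006,0],[1,0.0002,0.02,0.0007,0],[1,0.0002,0.024,0.0007,0]]]' 30;  python3 -m inch '[[[1,0,0.001,0,0],[1,0,0.002,0,0],[1,0,0.003,0,0],[1,0,0.0035,0,0],[1,0,0.004,0,0]]]' 30; python3 -c "
from h import *
go(0.48,-0.149,0.0114,-0.022)"
```

```text
time_s: 33.1
eef_pos: [0.6096, -0.1496, 0.0118]
ee_rot: [0.718, 0.696, 0.003, 0.003]
contact_force: [-3.0, -0.1, -2.0]
opening: 0.0089
time_s: 33.72
eef_pos: [0.6134, -0.1497, 0.0118]
ee_rot: [0.718, 0.696, 0.003, 0.003]
contact_force: [-4.4, -0.4, -1.3]
opening: 0.009
t33.73 pos [ 0.6134 -0.1497  0.0118] yaw -0.0307 tilt 0.0073 F [-4.39 -0.43 -1.29] op 0.0090 q6 -0.29
delta [-0.0034 -0.1334 -0.0005] turn -0.0087
```

```bash
python3 -m inch '[[[1,0,0.0005,0.0002,0],[1,0,0.001,0.0002,0],[1,0,0.0015,0.0002,0],[1,0,0.002,0.0002,0],[1,0,0.002,0.0002,0]]]' 30; python3 -c "
from h import *
go(0.48,-0.149,0.0114,-0.022)"
```

```text
time_s: 34.35
eef_pos: [0.6133, -0.1496, 0.0113]
ee_rot: [0.718, 0.696, 0.001, 0.001]
contact_force: [-13.4, 0.0, 4.7]
opening: 0.0091
t34.35 pos [ 0.6133 -0.1496  0.0113] yaw -0.0305 tilt 0.0025 F [-13.38   0.02   4.65] op 0.0091 q6 -0.28
delta [-0.0034 -0.1333 -0.0004] turn -0.0085
```

```bash
python3 -m inch '[[[1,0,0,0,0],[0.66,0,0,0,0],[0.66,0,0,0,0],[0.66,0,0,0,0],[0.66,0,0,-0.03,0]]]' 20; python3 -m inch '[[[0.66,0,0,-0.04,0],[0.66,0,0,-0.08,0],[0.66,0,-0.05,-0.12,0],[0.66,0,-0.11,-0.14,0],[0.66,0,-0.17,-0.16,0]]]' 20; python3 -m inch '[[[0.66,0.06,-0.02,-0.02,0],[0.66,0.12,-0.03,-0.02,0],[0.66,0.18,-0.03,-0.02,0],[0.66,0.24,-0.03,-0.02,0],[0.66,0.3,-0.03,-0.02,0]]]' 20; python3 - <<'E'
from h import *
im=eyes.get_image("top"); cv2.imwrite("pics/t15.png",cv2.resize(im[120:310,180:410,::-1],None,fx=3.45,fy=3.15,interpolation=cv2.INTER_CUBIC))
im=eyes.get_image("scene"); cv2.imwrite("pics/s2.png",im[:,:,::-1]); cv2.imwrite("pics/s2z.png",cv2.resize(im[140:270,220:400,::-1],None,fx=4.4,fy=4.4,interpolation=cv2.INTER_CUBIC))
E
```

```text
time_s: 34.98
eef_pos: [0.6122, -0.1493, 0.0399]
ee_rot: [0.718, 0.696, 0.0, -0.001]
contact_force: [0.2, -0.3, 0.8]
opening: 0.0315
time_s: 35.6
eef_pos: [0.4437, -0.1444, 0.1999]
ee_rot: [0.718, 0.696, 0.001, -0.0]
contact_force: [-0.4, -1.5, 0.6]
opening: 0.0312
time_s: 36.22
eef_pos: [0.4227, 0.1585, 0.2209]
ee_rot: [0.718, 0.696, 0.001, -0.0]
contact_force: [1.0, -0.6, 0.5]
opening: 0.032
```

View pics/t15.png

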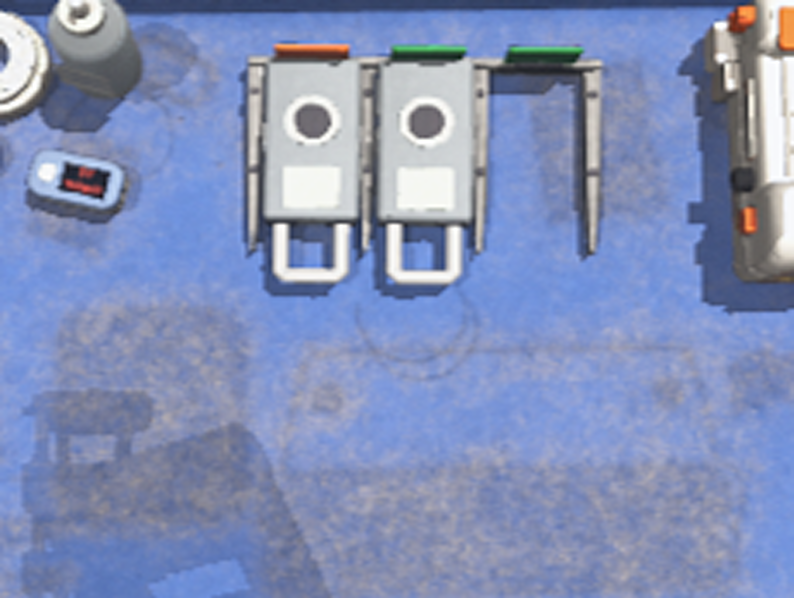

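View pics/s2.png

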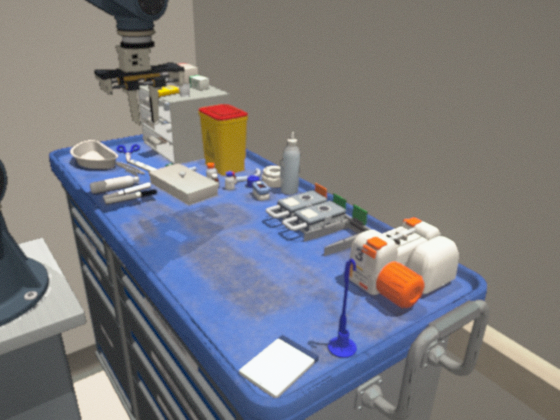

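View pics/s2z.png

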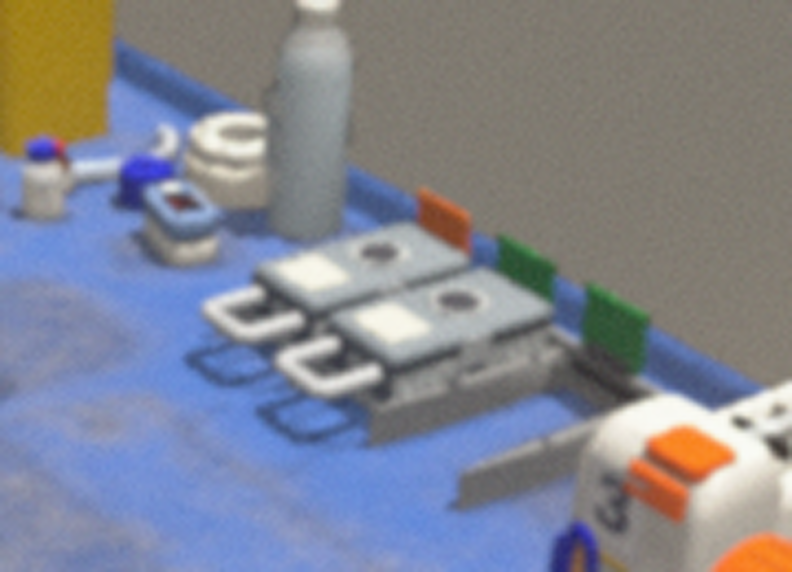

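```bash
python3 -m inch '[[[0.66,0,0,0,0],[0.66,0,0,0,0],[0.66,0,0,0,0],[0.66,0,0,0,0],[0.66,0,0,0,0]]]' 20; python3 -c "
from plant import r
print(r.sign_off())"
```

```text
time_s: 36.95
eef_pos: [0.4226, 0.1605, 0.2207]
ee_rot: [0.716, 0.698, 0.001, -0.0]
contact_force: [0.4, -0.2, 0.2]
opening: 0.0314
the job is handed in; nothing more can be done
None
```

Both containers are parked in the dock with their handles facing out. I handed the job in at about 37 s, inside the 72 s limit. I took both weights before parking either one.

| Container | Force after raising | Force after lowering slightly | Verdict | Lane |
|---|---|---|---|---|
| Left (started near y = +0.05) | 3.6 N | 1.8 N | Packed | Middle, green flag |
| Right (started near y = −0.37) | 1.4 N | 0.6 N | Empty | Amber flag |

The gap between the two is clear even allowing for rubbing in the pads. The light one went in first. I slid both along the worktop by the bar. On the packed one, the hand carried up to about 3 N at times while sliding, so its handle end may have risen by about a millimetre.

- **Fully home:** each container stopped against the back stop with a push of about 10–13 N. The two bars stopped at x = 0.615 and 0.613, within about 2–4 mm of where the pictures put home.
- **Final pictures:** the top and scene views show both containers flat and square, touching the stop, with nothing nearby visibly moved. The gripper is clear of everything.
- **Slight deviation:** the packed container swung a few millimetres off line while being dragged sideways. I corrected it before it entered the lane, and no lateral force showed against the ribs afterwards.
- **Unresolved mismatch:** two estimates of the dock's angle disagreed slightly (−0.016 against −0.03 rad). I used a value in between, and both containers went in without catching.

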